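# Load the shielded test box

## Robot

A 6-joint arm with a two-finger parallel gripper is mounted at the origin on the work surface. World frame = base frame: x ahead of the robot, y to its left, z up, the work surface at z = 0. Lengths are in m, angles in rad, forces in N, time in s.
With the tool pointing down it reaches from about 0.275 to 1 m from the base axis. Payload 8.4 kg.
Tool frame: the origin (TCP) lies on the centre line of the jaws, within the pads' length; the fingertips stand 17 mm ahead of it and the grasp point (between the pads) lies 2 mm behind it (bot.tcp_to_tips is the z of the fingertips in the tool frame, in m); z points along the fingers, y is the line along which they close (so a half turn about z gives the same grasp; the last joint's range is limited). The gripper opens to 85 mm and grips with 20 to 120 N. Pads are 22 mm wide; open, the fingers measure 114 mm over their backs; the gripper's body (76 mm by 85 mm) begins 54 mm behind the grasp point. The pads swing forward as they close: fully open they stand 13 mm farther back than shut.
Start: joints at [1.134, 0.353, 1.633, -0, 1.155, -0.002], TCP at [0.263, 0.567, 0.248] pointing down, gripper open.
Joint ranges: [-2.63, 2.63], [-0.92, 2.1], [0.06, 2.66], [-1.3, 4.44], [0, 2.69], [-3.02, 3.02]. Speed limits (rad/s): [2.22, 2.22, 2.79, 3.14, 3.14, 3.14].

## Interface

Orientations are given as a unit quaternion [x, y, z, w].
In Python, from workcell import bot, hand, kinematics, get_obs, vision, hand_in gives the robot as it stands. The module is installed in compiled form; this text tells all that it offers. Calls block until the motion is done:
- bot.reach(position, orientation): joint-space move of the TCP to a pose.
- bot.servo_line(position, ori=None, velocity=0.15): straight line of the TCP; ori=None keeps the orientation; velocity is the mean speed in m/s.
- bot.goto_joints(angles): joint-space move.
- hand.move_gripper(opening, strength=None): finger opening in m; strength is the grip in N (None keeps the last); returns when the fingers have stopped.
- bot.dwell(seconds).
- kinematics.solve_ik(position, orientation): joint angles nearest the present ones, or None.
- get_obs(): the state.
- vision.read_camera(name): name is "scene" or "top"; returns a dict with "frame" (400x640x3 uint8, red, green, blue), "intrinsics" (3x3 intrinsics, pixels), "dist" ([k1, k2, p1, p2, k3] as OpenCV has them; the pictures are not rectified), "view" (4x4, takes a point from world to camera coordinates). Camera axes: x right, y down, z forward; pixel columns grow to the right and rows downward; lengths in m; the calibration is good to about 2 mm. A picture is of the moment at which its call begins. There is no depth.
A pose or a line that the arm cannot do raises bot.IKError and nothing moves.
- hand_in(): hands the job in; it is judged then, once.
The state is a dict: "time_s": time; "joint_pos": joint angles; "joint_vel": joint speeds; "joint_efforts": joint torques, N m; "position": TCP position; "orientation": TCP orientation; "wrist_force": force on the tool from outside, world axes, zero at the start; "ft_torque": the same for the moment, N m; "gripper_width": finger opening in m; "grip_force": force on a finger pad.
Only numpy, scipy, OpenCV 4.12 (cv2) and the standard library are available. Lean on these libraries where they do the work, as an engineer would, in place of code of your own. Each camera call takes 0.05 s, during which the arm holds its last target. There are 200 camera calls.

## Task

Swing the blue door of the test box wide open by its handle, push the black tote with the circuit assembly along the rollers until it is fully home against the stop inside the box, then shut the door completely without slamming it. Keep the tote flat on the rollers and leave the other things on the bench undisturbed.

Things in the scene. Friction and masses are not known exactly. Their poses are not given: they have to be found in the camera images.
- station: White test box with a roller lane, fixed. Origin on the bench under the middle of the box's mouth; +y runs along the lane into the box, z up. Box: x -80 to 170, y 0 to 170, z 0 to 150 (clear roof window; x over 63 is a solid instrument column). Mouth in the face y = 0: 126 wide, from the roller tops (z 42) up to z 133. A stop inside is at y = 122.
- lane (a point): Outer end of the roller lane, station (0, -430, 42), at roller-top height, axes as the station. Free-turning steel rollers (diameter 24) run from here into the box, between two low guide rails (inner faces 60 either side of the middle, outer faces 66, tops 8 above the rollers).
- door (a joint): Angle of the blue door over the mouth: 0 shut, growing as it swings out over the lane (anticlockwise from above) to a stop at 1.75; stays where left; may start ajar. Upright hinge on the mouth's +x side. Shut, it covers station x -80 to 80, y -37 to -1, z 53 to 150. Its inside is hollow, 24 deep.
- door_handle (a point): Grip point on the door handle, 118 above the bench: an upright round steel bar, diameter 12, from 49 below to 27 above this point (door top 32 above it), bar centre 32 off the outer door face, 142 along the door from the hinge. Can be pinched from above. Axes turn with the door: -x from hinge to free edge, -y out of the outer face.
- door_hinge (a point): Point on the door's hinge axis, 118 above the bench (station x 80, y -1); axes turn with the door. With the door's axes the handle's grip point is at (-142, -69, 0) from here.
- tote: Black open-topped tote, 110 (x) x 130 (y) x 80 high, walls 5, with a green circuit assembly fixed inside, about 0.45 kg, on the rollers. Origin at the centre of its underside; y along the lane; its -y end (yellow plate) faces away from the box. Its top is 122 above the bench.
- home (a point): Where the tote's origin is when the tote is fully home against the stop: station (0, 57, 42), axes as the station. The tote's rear end then stands 8 out of the mouth, which the hollow door clears.
- multimeter: Bystander: red handheld multimeter, 150 x 80 x 36, lying flat. Origin at the centre of its underside.
- glasses: Bystander: clear safety glasses with blue arms, about 120 x 135 x 45, standing on the bench. Origin at the centre of its underside.
- parts_bin: Bystander: open blue component bin, 100 x 140 x 50, two-by-two compartments. Origin at the centre of its underside.
- calipers: Bystander: steel calipers with a black readout, 200 long, lying flat. Origin at the centre of its underside.
- flux_bottle: Bystander: small white bottle with a red cap, diameter 40, height 75, standing beside the roller lane on its far side. Origin at the centre of its underside.
- jar: Bystander: small amber jar with a black cap, diameter 36, height 50, standing on top of the test box's instrument column. Origin at the centre of its underside.
Things that resemble listed ones, but are neither listed nor needed, are in the scene too. What is shaped like the tote but purple or white is not meant.

How it is judged:
By the outcome, as a careful person would: the job done as asked, in the order asked, and still so for the second after the job is handed in, with the robot touching nothing.
It also fails if it takes over 72 s, if anything falls off the work surface, if the arm or the gripper's body presses on something with over 40 N, if the wrist force passes 120 N, or if a joint passes its speed limit or range.

## Working session

There is one attempt and no reset: what is moved stays moved. The work goes in short steps, each a Python script; the robot and the scene stay as the last script left them, time stands still between calls to the robot, and variables do not carry over. Pictures are saved under pics/ and viewed, at most 10 in all, crops included, and the job is handed in when it is done.

```bash
mkdir -p pics
python3 - <<'E'
from workcell import vision,get_obs
import cv2
for n in("scene","top"):
    r=vision.read_camera(n); cv2.imwrite(f"pics/{n}0.png",r["frame"][:,:,::-1]); print(n,r["intrinsics"].tolist(),r["dist"],r["view"].round(4).tolist())
o=get_obs();print(o["time_s"],o["orientation"],o["gripper_width"])
E
```

```text
scene [[422.740414185918, 0.0, 311.83449769354036], [0.0, 422.740414185918, 198.828082318588], [0.0, 0.0, 1.0]] [-0.05683438  0.          0.          0.          0.        ] [[-0.6221, 0.7829, 0.0077, 0.2825], [0.6135, 0.4936, -0.6165, -0.298], [-0.4864, -0.3788, -0.7873, 1.4053], [0.0, 0.0, 0.0, 1.0]]
top [[464.8861477300709, 0.0, 312.5961436162838], [0.0, 464.8861477300709, 196.08249998899618], [0.0, 0.0, 1.0]] [0.0092208 0.        0.        0.        0.       ] [[0.0207, -0.9998, 0.006, 0.0608], [-0.9823, -0.0214, -0.186, 0.5435], [0.1861, -0.0021, -0.9825, 1.1247], [0.0, 0.0, 0.0, 1.0]]
0.1 [ 2.15704231e-01  9.76458533e-01 -6.32051648e-04 -1.34395447e-04] 0.08538078642076075
```

View pics/scene0.png

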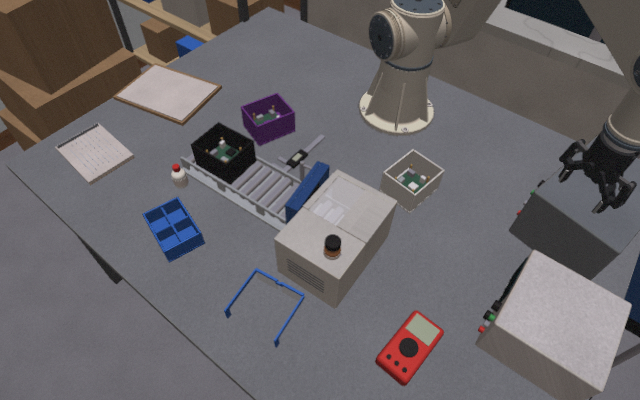

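View pics/top0.png

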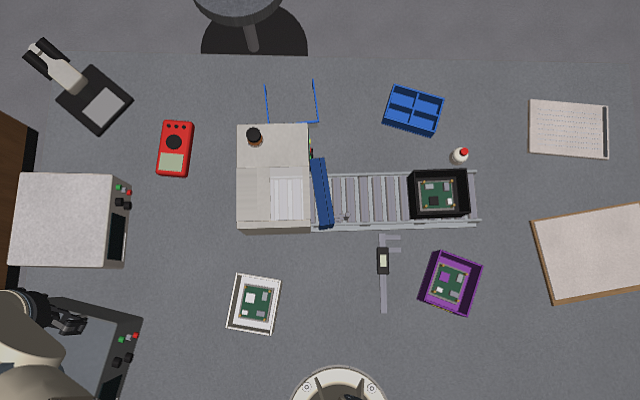

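The scene view shows the box at about (335,240), the lane running up-left to the black tote at (223,152), and the slightly ajar blue door at (307,193). In the top view the box spans (237–310, 124–234), the door is at (321,193), the tote at (438,193) and the handle at about (345,215). I'll enlarge both views for measuring.

Run:
```python
import cv2
t=cv2.imread("pics/top0.png");s=cv2.imread("pics/scene0.png")
cv2.imwrite("pics/t1.png",cv2.resize(t[110:245,230:430],None,fx=4,fy=4,interpolation=cv2.INTER_CUBIC))
cv2.imwrite("pics/s1.png",cv2.resize(s[110:310,170:400],None,fx=3,fy=3,interpolation=cv2.INTER_CUBIC))
```

```text
(no output)
```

View pics/t1.png

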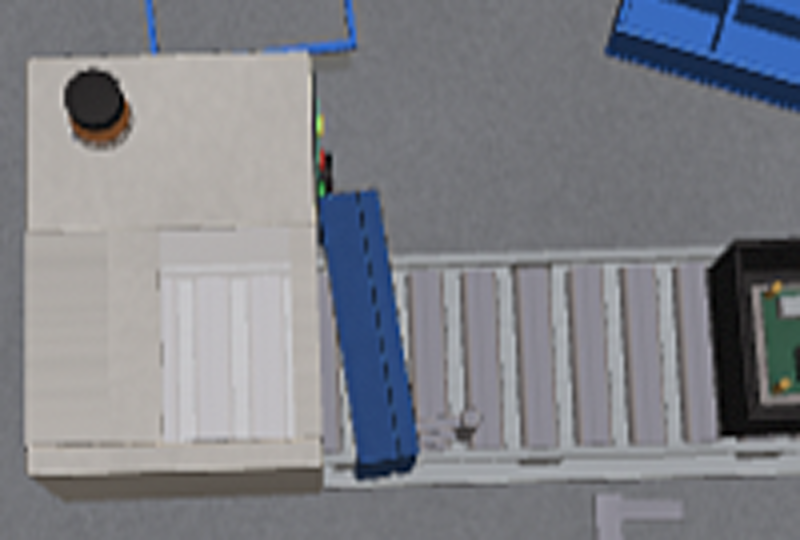

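View pics/s1.png

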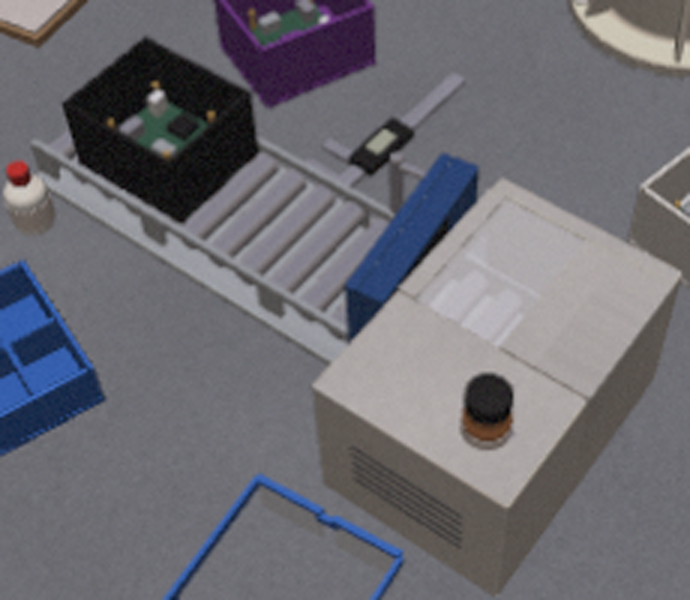

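The top crop shows the roof corners at (27,57), (312,52), (322,466) and (27,472). The door top quad is (322,197), (378,190), (413,458), (360,465), and the handle top is near (472,412). In the scene crop the roof corners are (505,180), (683,275), (505,508) and (315,388), and the handle top is (397,155). Now I'll triangulate these.

```bash
cat > geo.py <<'E'
import numpy as np,cv2
from workcell import vision
C={}
def cam(n):
    if n not in C: C[n]=vision.read_camera(n)
    return C[n]
def ray(n,p):
    c=cam(n);V=c["view"];u=cv2.undistortPoints(np.array([[p]],float),c["intrinsics"],c["dist"])[0,0]
    return -V[:3,:3].T@V[:3,3], V[:3,:3].T@np.array([u[0],u[1],1])
def plane(n,p,z):
    o,d=ray(n,p);return o+d*(z-o[2])/d[2]
def tri(pt,ps):
    o1,d1=ray("top",pt);o2,d2=ray("scene",ps)
    s=np.linalg.lstsq(np.c_[d1,-d2],o2-o1,rcond=None)[0]
    a,b=o1+d1*s[0],o2+d2*s[1];return (a+b)/2,np.linalg.norm(a-b)
def fit(loc,w):   # 2D rigid fit -> yaw, t, residuals
    loc,w=np.array(loc,float),np.array(w)[:,:2]
    a=loc-loc.mean(0);b=w-w.mean(0)
    y=np.arctan2((a[:,0]*b[:,1]-a[:,1]*b[:,0]).sum(),(a*b).sum())
    R=rot(y);t=w.mean(0)-R@loc.mean(0);return y,t,(w-t)-loc@R.T
def rot(y): return np.array([[np.cos(y),-np.sin(y)],[np.sin(y),np.cos(y)]])
E
python3 - <<'E'
from geo import *
np.set_printoptions(precision=4,suppress=True)
T=lambda x,y:((x+.5)/4-.5+230,(y+.5)/4-.5+110)
S=lambda x,y:((x+.5)/3-.5+170,(y+.5)/3-.5+110)
box=dict(BP=((27,57),(505,508)),FP=((312,52),(315,388)),FM=((322,466),(505,180)),BM=((27,472),(683,275)))
loc=dict(BP=(.17,.17),FP=(.17,0),FM=(-.08,0),BM=(-.08,.17))
W=[]
for k,(a,b) in box.items():
    p,e=tri(T(*a),S(*b));q=plane("top",T(*a),.15);r=plane("scene",S(*b),.15);print(k,p,e,q[:2],r[:2]);W.append((q+r)/2)
y,t,res=fit([loc[k] for k in box],W);print("station",y,t);print(res)
for nm,a,b in[("handletop",(472,412),(397,156)),("freeout",(413,458),(447,156)),("freein",(360,465),(477,172)),("hingeout",(378,190),(350,290))]:
    p,e=tri(T(*a),S(*b));z=.145 if nm[0]=="h" and nm[1]=="a" else .15
    print(nm,p,e,plane("top",T(*a),z)[:2],plane("scene",S(*b),z)[:2], "station:",rot(y).T@(p[:2]-t))
# tote: dark mask in top
for n,(x0,y0,x1,y1) in dict(top=(395,155,480,230),scene=(180,115,265,190)).items():
    f=cam(n)["frame"][y0:y1,x0:x1];m=(f.max(2)<50).astype(np.uint8)
    c=max(cv2.findContours(m,0,2)[0],key=cv2.contourArea);h=cv2.convexHull(c)
    h=cv2.approxPolyDP(h,2,True)[:,0]+[x0,y0];print(n,[(p.tolist(),plane(n,p,.122)[:2].round(4).tolist()) for p in h])
E
```

```text
BP [0.6941 0.2571 0.1503] 0.0005132204334870275 [0.6941 0.2573] [0.6941 0.2567]
FP [0.7015 0.0898 0.1459] 0.003949080253260155 [0.7011 0.0881] [0.7024 0.0935]
FM [0.4531 0.0781 0.1468] 0.0030338810156760147 [0.4534 0.0767] [0.4549 0.081 ]
BM [0.4465 0.2454 0.148 ] 0.0007821905987350891 [0.4464 0.2447] [0.4478 0.2463]
station 0.04640568909560031 [0.5333 0.0811]
[[-0.0011 -0.0017]
 [-0.0013  0.0018]
 [ 0.0008  0.0015]
 [ 0.0016 -0.0017]]
handletop [ 0.4866 -0.0082  0.1454] 0.001937322363649001 [ 0.4872 -0.0091] [ 0.486  -0.0076] station: [-0.0507 -0.087 ]
freeout [0.4597 0.0247 0.1449] 0.00027009114339117467 [0.4591 0.0248] [0.4635 0.0277] station: [-0.0761 -0.0529]
freein [0.4558 0.0543 0.1419] 0.0013749524923200604 [0.4545 0.0551] [0.4622 0.0579] station: [-0.0786 -0.0231]
hingeout [0.6173 0.0497 0.1435] 0.00572231125726084 [0.617  0.0474] [0.6196 0.0557] station: [ 0.0825 -0.0353]
top [([465, 169], [0.6028, -0.2921]), ([470, 212], [0.4985, -0.2997]), ([455, 217], [0.4858, -0.2638]), ([410, 218], [0.4812, -0.1578]), ([407, 177], [0.58, -0.1525]), ([414, 170], [0.5977, -0.1696])]
scene [([218, 123], [0.5024, -0.2983]), ([251, 140], [0.4939, -0.179]), ([253, 144], [0.5017, -0.1642]), ([254, 162], [0.5479, -0.1169]), ([231, 183], [0.6352, -0.1126]), ([197, 164], [0.6448, -0.2266]), ([191, 146], [0.6108, -0.2885])]
```

Checks so far:

| Item | Measured | Given or expected |
|---|---|---|
| Roof corner heights | 0.146–0.150 | 0.150 |
| Handle top height | 0.145 | 0.145 |
| Handle distance from hinge | 0.157 | 0.158 |
| Door angle | about 0.12 | may start ajar |
| Tote rear, station y | about -0.377 | on the lane |

Next I'll grasp the handle.

```bash
cat > h.py <<'E'
import numpy as np
from scipy.spatial.transform import Rotation as Ro
from workcell import bot,hand,get_obs,kinematics
from geo import rot
np.set_printoptions(precision=4,suppress=True)
YAW,T0=0.0464,np.array([.5333,.0811])
def st(x,y,z): return np.r_[T0+rot(YAW)@[x,y],z]
def q(phi,tilt=0):  # tool down, y axis at world yaw phi; tilt leans the fingertips toward +tool x
    y=np.array([np.cos(phi),np.sin(phi),0]);z=np.array([-np.sin(phi)*np.sin(tilt),np.cos(phi)*np.sin(tilt),-np.cos(tilt)])
    return Ro.from_matrix(np.c_[np.cross(y,z),y,z]).as_quat()
def handle(th,z,off=(0,0)):  # grip point in world
    return np.r_[st(.08,-.001,0)[:2]+rot(YAW+th)@[-.142,-.069]+off,z]
def rep(s=""):
    o=get_obs();print(s,"t%.2f"%o["time_s"],"p",np.array(o["position"]),"F",np.array(o["wrist_force"]),"w%.4f g%.1f"%(o["gripper_width"],o["grip_force"]));return o
E
python3 - <<'E'
from h import *
print(handle(.12,.12)); p=np.array([.4865,-.0080]); th=.12
print("off",p-handle(th,0)[:2])
Q=q(YAW+th)
for t in np.arange(0.1,1.7,.3): print(kinematics.solve_ik(handle(t,.118),q(YAW+t)))
bot.reach(np.r_[p,.25],Q);hand.move_gripper(.05,30);bot.servo_line(np.r_[p,.118],velocity=.12);rep("down")
hand.move_gripper(0.0,30);rep("grip")
E
```

```text
[ 0.4847 -0.0078  0.12  ]
off [ 0.0018 -0.0002]
[-0.0138  0.3126  2.0436 -0.      0.7854 -0.1602]
[-0.0799  0.3564  1.9736 -0.      0.8115 -0.5263]
[-0.116   0.412   1.8817 -0.      0.8479 -0.8624]
[-0.1242  0.4726  1.7776 -0.      0.8913 -1.1706]
[-0.1097  0.5332  1.6706 -0.      0.9379 -1.4561]
[-0.0779  0.5893  1.5688 -0.      0.9835 -1.7243]
down t4.10 p [ 0.487  -0.008   0.1186] F [0.4577 0.0506 0.825 ] w0.0498 g0.0
grip t4.53 p [ 0.484  -0.0088  0.1181] F [-10.3213  -6.6727  10.8074] w0.0114 g29.2
```

The bar is gripped (11.4 mm), and the arm settled close to the modelled handle point. Now I'll open the door along the arc.

Run:
```python
from h import *
for i,th in enumerate(np.linspace(.2,1.66,15)):
    bot.servo_line(handle(th,.118),q(YAW+th),velocity=.07)
    o=get_obs();F=np.array(o["wrist_force"]);r=handle(th,0)[:2]-st(.08,-.001,0)[:2];r/=np.linalg.norm(r)
    print("%.2f rad %.1f |F| %.1f w%.4f"%(th,F[:2]@r,np.linalg.norm(F),o["gripper_width"]))
    if np.linalg.norm(F)>60: break
rep()
```

```text
0.20 rad 5.6 |F| 7.0 w0.0114
0.30 rad 6.3 |F| 7.6 w0.0110
0.41 rad 6.3 |F| 8.1 w0.0116
0.51 rad 4.5 |F| 7.0 w0.0110
0.62 rad 5.8 |F| 7.8 w0.0114
0.72 rad 5.2 |F| 6.8 w0.0110
0.83 rad 2.8 |F| 5.7 w0.0116
0.93 rad 0.8 |F| 5.5 w0.0111
1.03 rad -0.4 |F| 5.7 w0.0111
1.14 rad -2.8 |F| 7.1 w0.0111
1.24 rad -3.3 |F| 9.0 w0.0113
1.35 rad -3.7 |F| 7.2 w0.0111
1.45 rad -4.8 |F| 8.6 w0.0109
1.56 rad -4.7 |F| 9.3 w0.0112
1.66 rad -4.3 |F| 8.4 w0.0113
 t10.21 p [ 0.6998 -0.0465  0.1182] F [-2.3711  3.571   7.2045] w0.0113 g30.4
```

The door is open to about 1.66 rad with low forces. Next I'll release, back away, move behind the tote and check with pictures.

```bash
cat >> h.py <<'E'
TILT=np.pi/6
def tipcmd(y,z,x=0): # TCP position that puts the fingertips at station (x,y,z), tool tilted
    return st(x,y-.017*np.sin(TILT),z+.017*np.cos(TILT))
QP=q(YAW,TILT)
E
python3 - <<'E'
from h import *
import cv2
from workcell import vision
o=get_obs();p=np.array(o["position"])
hand.move_gripper(.05,30);bot.servo_line(p+[0,0,.1],velocity=.15)
hand.move_gripper(0)
for y in(-.42,-.2,-.02): print(kinematics.solve_ik(tipcmd(y,.08),QP))
bot.reach(tipcmd(-.42,.22),QP);bot.servo_line(tipcmd(-.42,.08),velocity=.12);rep()
f=vision.read_camera("top")["frame"][100:260,230:490,::-1];g=vision.read_camera("scene")["frame"][80:280,130:390,::-1]
cv2.imwrite("pics/p2.png",cv2.resize(cv2.vconcat([f,g]),None,fx=1.66,fy=1.66,interpolation=cv2.INTER_CUBIC))
E
```

```text
[-0.7397  0.7505  1.4345  0.3697  1.3593 -0.9389]
[-0.487   0.5853  1.7705  0.4977  1.1238 -0.8292]
[-0.203   0.5079  1.9259  0.6356  0.9548 -0.6889]
 t14.60 p [ 0.5536 -0.3473  0.0956] F [ 0.2886 -0.3611 -0.1492] w0.0005 g0.0
```

View pics/p2.png

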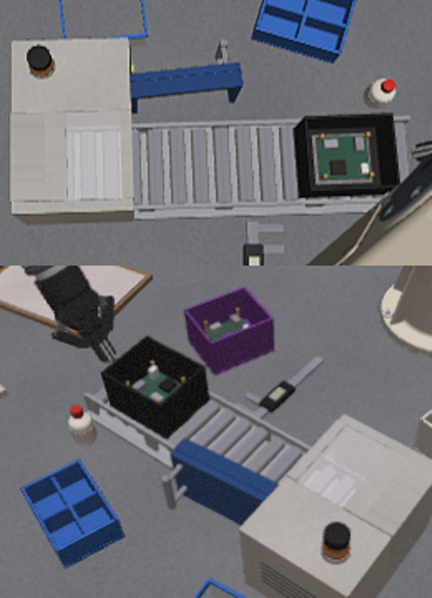

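The door stands open beside the lane at crop (187,82). The fingertips at (110,355) are just behind the tote, which is still square on the rollers, and the bystanders are untouched. Now I'll push.

Run:
```python
from h import *
n=rot(YAW)@[0,1]
F0=np.array(get_obs()["wrist_force"])[:2]@n
for y in list(np.arange(-.40,-.06,.04))+[-.06]:
    bot.servo_line(tipcmd(y,.08),velocity=.06)
    o=get_obs();f=np.array(o["wrist_force"])[:2]@n-F0;print("y%.3f F%.2f act %.4f t%.1f"%(y,f,(rot(YAW).T@(np.array(o["position"])[:2]-T0))[1]+.0085,o["time_s"]))
    if f<-12:break
import cv2
from workcell import vision
f=vision.read_camera("top")["frame"][100:260,230:490,::-1]
cv2.imwrite("pics/p3.png",cv2.resize(f,None,fx=2.5,fy=2.5,interpolation=cv2.INTER_CUBIC))
```

```text
y-0.400 F-0.24 act -0.3996 t15.2
y-0.360 F-0.42 act -0.3600 t16.0
y-0.320 F-0.06 act -0.3200 t16.8
y-0.280 F-1.52 act -0.2800 t17.6
y-0.240 F-0.09 act -0.2400 t18.4
y-0.200 F-0.11 act -0.1999 t19.3
y-0.160 F-0.46 act -0.1599 t20.1
y-0.120 F-0.53 act -0.1199 t20.9
y-0.080 F-0.76 act -0.0799 t21.7
y-0.060 F-1.26 act -0.0596 t22.2
```

View pics/p3.png

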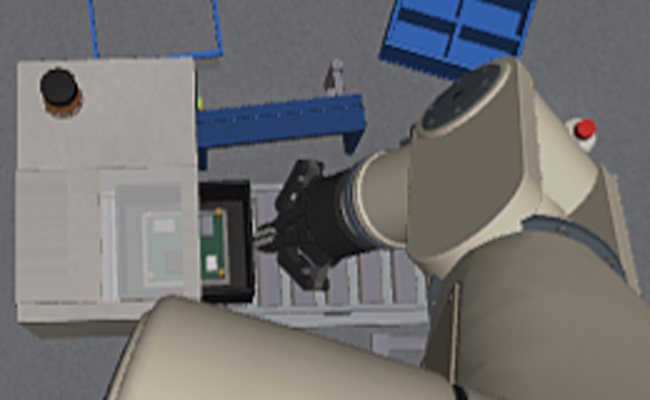

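The tote, crop (185,240), is square in the mouth with the fingers right behind it. I'll finish with short, slow steps until the stop pushes back.

Run:
```python
from h import *
n=rot(YAW)@[0,1]
for y in list(np.arange(-.05,-.026,.006))+list(np.arange(-.026,.004,.002)):
    bot.servo_line(tipcmd(y,.08),velocity=.02)
    o=get_obs();F=np.array(o["wrist_force"]);f=F[:2]@n;print("y%.3f F%.2f Fz%.2f act %.4f t%.1f"%(y,f,F[2],(rot(YAW).T@(np.array(o["position"])[:2]-T0))[1]+.0085,o["time_s"]))
    if f<-7:break
bot.dwell(.3);rep()
```

```text
y-0.050 F0.11 Fz0.29 act -0.0499 t22.9
y-0.044 F0.13 Fz-0.20 act -0.0438 t23.4
y-0.038 F-0.94 Fz-0.14 act -0.0378 t23.8
y-0.032 F0.12 Fz0.29 act -0.0318 t24.2
y-0.026 F1.02 Fz-0.76 act -0.0258 t24.7
y-0.026 F0.43 Fz-0.11 act -0.0260 t24.9
y-0.024 F-0.51 Fz-0.27 act -0.0239 t25.2
y-0.022 F-0.23 Fz-0.55 act -0.0218 t25.4
y-0.020 F0.85 Fz-0.30 act -0.0199 t25.7
y-0.018 F-0.70 Fz0.04 act -0.0179 t25.9
y-0.016 F-0.32 Fz-0.60 act -0.0160 t26.2
y-0.014 F-11.24 Fz3.74 act -0.0154 t26.4
 t26.75 p [0.5345 0.0572 0.0946] F [ -2.3676 -11.1183   4.5284] w-0.0003 g5.6
```

Contact is firm at fingertip station y of -0.0154. That puts the tote's rear at about -0.008, which is home. I'll back away, go above the handle and verify.

Run:
```python
from h import *
import cv2
from workcell import vision
bot.servo_line(tipcmd(-.08,.08),velocity=.08);bot.servo_line(tipcmd(-.12,.22),velocity=.15)
th=1.66;hand.move_gripper(.05,30);bot.reach(handle(th,.23),q(YAW+th));rep()
f=vision.read_camera("top")["frame"][100:260,220:400,::-1];g=vision.read_camera("scene")["frame"][140:310,220:400,::-1]
cv2.imwrite("pics/p4.png",cv2.resize(cv2.hconcat([f[:160],g[:160]]),None,fx=2.2,fy=2.2,interpolation=cv2.INTER_CUBIC))
```

```text
t30.44 p [ 0.7001 -0.0477  0.2296] F [-0.5315  0.1725 -0.2305] w0.0500 g0.0
```

View pics/p4.png

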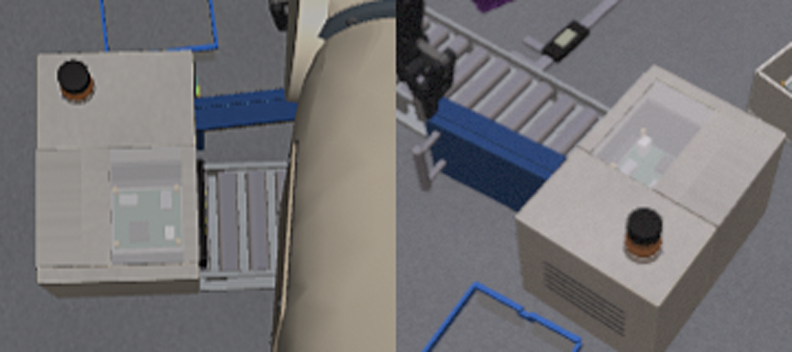

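The tote is home: only its rear edge shows at the mouth, about 8 mm out at crop (203,215). The door is still open with the gripper above its handle. Now I'll regrasp and close gently.

Run:
```python
from h import *
bot.servo_line([.6998,-.0465,.118],velocity=.1);rep("down")
hand.move_gripper(0,30);o=rep("grip");assert .009<o["gripper_width"]<.015
for th in np.r_[np.linspace(1.6,.2,15),.15,.11,.08,.05]:
    bot.servo_line(handle(th,.118),q(YAW+th),velocity=.07 if th>.19 else .03)
    o=get_obs();F=np.array(o["wrist_force"]);r=handle(th,0)[:2]-st(.08,-.001,0)[:2];r/=np.linalg.norm(r)
    print("%.2f rad %.1f tan %.1f |F| %.1f w%.4f"%(th,F[:2]@r,F[:2]@[-r[1],r[0]],np.linalg.norm(F),o["gripper_width"]))
    if np.linalg.norm(F)>40: break
rep()
```

```text
down t31.81 p [ 0.7004 -0.0465  0.1188] F [-0.3977 -0.0956 -0.0277] w0.0502 g0.0
grip t32.23 p [ 0.7    -0.0464  0.1185] F [-0.9881  0.6858  4.2094] w0.0111 g29.2
1.60 rad -6.5 tan -1.0 |F| 9.0 w0.0111
1.50 rad -6.7 tan -0.5 |F| 8.6 w0.0110
1.40 rad -5.6 tan -0.6 |F| 7.3 w0.0108
1.30 rad -4.7 tan -0.4 |F| 6.5 w0.0113
1.20 rad -5.5 tan -0.4 |F| 7.2 w0.0111
1.10 rad -5.3 tan -0.5 |F| 7.8 w0.0111
1.00 rad -4.0 tan -0.6 |F| 6.9 w0.0113
0.90 rad -3.0 tan -1.0 |F| 6.8 w0.0113
0.80 rad -0.3 tan -0.9 |F| 5.2 w0.0114
0.70 rad -0.3 tan -0.9 |F| 6.1 w0.0113
0.60 rad 2.4 tan -0.9 |F| 6.8 w0.0113
0.50 rad 3.8 tan -0.6 |F| 8.5 w0.0112
0.40 rad 5.7 tan -0.4 |F| 10.7 w0.0115
0.30 rad 7.8 tan 0.0 |F| 13.7 w0.0111
0.20 rad 9.0 tan 0.0 |F| 15.7 w0.0110
0.15 rad 9.4 tan 0.1 |F| 16.8 w0.0113
0.11 rad 8.3 tan 0.2 |F| 16.5 w0.0113
0.08 rad 10.1 tan -0.8 |F| 18.5 w0.0111
0.05 rad 10.6 tan -1.2 |F| 19.2 w0.0111
 t39.16 p [0.4774 0.0006 0.1184] F [-9.7061 -4.5085 15.8861] w0.0111 g30.9
```

Run:
```python
from h import *
for th in np.arange(.04,-.091,-.01):
    bot.servo_line(handle(th,.118),q(YAW+max(th,0)),velocity=.02)
    o=get_obs();F=np.array(o["wrist_force"]);r=handle(th,0)[:2]-st(.08,-.001,0)[:2];r/=np.linalg.norm(r);t=np.array([-r[1],r[0]])
    print("%.2f rad %.1f tan %.1f |F| %.1f err %.4f"%(th,F[:2]@r,F[:2]@t,np.linalg.norm(F),(np.array(o["position"])[:2]-handle(th,0)[:2])@t))
    if F[:2]@t>15 or np.linalg.norm(F)>50: break
bot.dwell(.3);rep()
```

```text
0.04 rad 10.3 tan -0.8 |F| 18.9 err 0.0002
0.03 rad 10.3 tan 0.3 |F| 19.4 err 0.0002
0.02 rad 11.1 tan -0.5 |F| 18.7 err 0.0001
0.01 rad 9.9 tan -0.1 |F| 18.7 err 0.0001
-0.00 rad 9.9 tan -1.2 |F| 18.7 err 0.0002
-0.01 rad 12.2 tan 9.2 |F| 20.3 err 0.0015
-0.02 rad 14.4 tan 19.1 |F| 26.1 err 0.0029
 t41.21 p [0.4733 0.0078 0.1184] F [ -3.8696 -23.5187  10.8525] w0.0110 g30.3
```

The shut stop is felt right at θ≈-0.003. I'll release, retract and verify.

Run:
```python
from h import *
import cv2
from workcell import vision
hand.move_gripper(.05,30);rep("open");p=np.array(get_obs()["position"])
bot.servo_line([p[0],p[1],.26],velocity=.12);bot.reach([.263,.567,.30],q(1.134));rep()
f=vision.read_camera("top")["frame"];g=vision.read_camera("scene")["frame"]
cv2.imwrite("pics/topE.png",f[:,:,::-1]);cv2.imwrite("pics/sceneE.png",g[:,:,::-1])
a=cv2.resize(f[60:260,220:490,::-1],(675,500),interpolation=cv2.INTER_CUBIC)
b=cv2.resize(g[110:310,170:400,::-1],None,fx=3,fy=3,interpolation=cv2.INTER_CUBIC)
cv2.imwrite("pics/p5.png",a);cv2.imwrite("pics/p6.png",b)
f0=cv2.imread("pics/top0.png")[:,:,::-1]
d=(cv2.absdiff(f0,f).max(2)>60).astype(np.uint8)
print([cv2.boundingRect(c) for c in cv2.findContours(d,0,2)[0] if cv2.contourArea(c)>15])
```

```text
open t41.67 p [0.4731 0.0113 0.1179] F [-0.1128 -0.6954  0.8826] w0.0501 g0.0
 t45.13 p [0.2638 0.5663 0.3   ] F [-0.7492 -0.1667 -0.3621] w0.0496 g0.0
[(0, 342, 52, 35), (51, 329, 10, 8), (37, 322, 14, 7), (54, 320, 10, 10), (62, 314, 26, 22), (41, 304, 28, 8), (0, 299, 6, 16), (0, 288, 48, 29), (309, 172, 12, 60), (407, 169, 64, 50), (325, 166, 10, 63)]
```

View pics/p5.png

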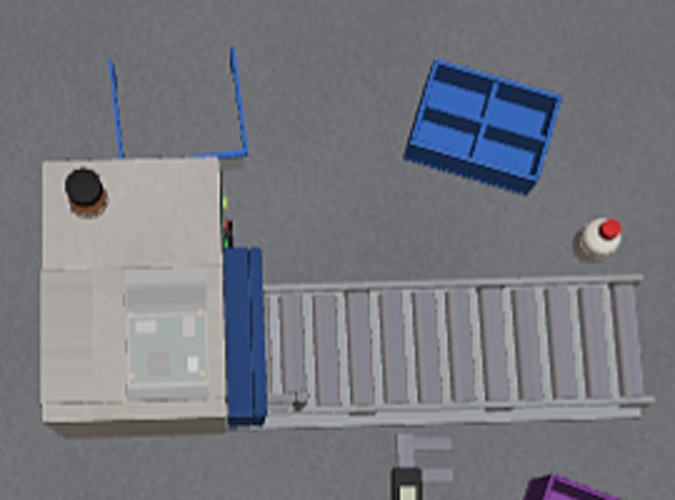

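View pics/p6.png

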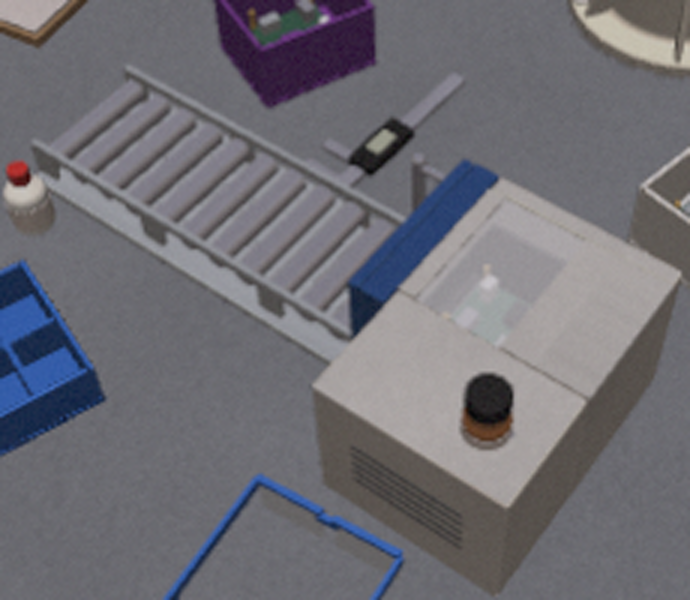

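The door lies flush and parallel to the box face, at (245,335) in the top crop. The tote is inside at (167,345), and nothing differs from the first picture except the door, the tote and the arm.

```bash
python3 -c "
from workcell import hand_in
print(hand_in())"
```

```text
the job is handed in; nothing more can be done
None
```

The job is handed in at about 45 s of robot time: I swung the door open to about 1.66 rad, pushed the tote home against the stop, and shut the door gently; in the final pictures the door is flush and no bystander in view had moved.

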